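# Pack away the battery service case

### The job

Pack the battery service kit away: lift the lid of the blue steel case open until it rests on its stop, and lay every torch, terminal spreader and amber jar that is out on the shelf inside it. Then close the lid fully, and only after that fold both red-tipped clamps down flat onto it. Leave the charger box and the spray can where they stand.

Things in the scene. Friction and masses are not known exactly. Their poses are not given: they have to be found in the camera images.
- case: Blue steel case fixed to the shelf, open box 150 (x) x 340 (y) x 70 mm high, walls 4 mm, no dividers; inside 142 x 332 mm, inner floor 5 mm above the origin. Origin: centre of its underside; +x points away from its front (the clamp side, facing the robot), z up. Lid hinged on its far (+x) rim; two clamps on its front, 110 mm either side of the middle, their brackets 20 mm out from the front wall
- lid (a joint): lid angle: 0 shut, grows as the front edge rises, 1.75 = resting on its stop, 10 degrees past upright. Plate 155 x 344 x 10 mm, 0.28 kg. Damped hinge without catch: let go short of 1.35 rad it sinks shut in a few seconds, past 1.6 it sinks onto its stop; lifting it takes about 2 to 3 N at the handle
- lid_handle (a point): middle of the black round bar of the lid's bow handle: 12 mm thick, 90 mm long along the case's y, on the lid's top face near its front edge, bar axis 38 mm above that face (32 mm free under it). In the lid's frame it lies 147 mm from the hinge line towards the front edge and 48 mm above it. Axes turn with the lid; lid shut, they are parallel to the case's
- lid_hinge (a point): middle of the lid's hinge line, on the far rim of the case (at 75, 0, 70 mm in the case's frame); the line runs along the case's y; the axes turn with the lid
- clamp_left (a joint): left (case +y) clamp's angle: 0 = folded down flat on the lid (pointing away from the case's front), 1.57 = upright, 2.0 = its limit, leaning towards the robot. Starts at 1.35 to 1.85. Stiff friction hinge (0.03 N m): it stays where left; 1 to 2 N near its tip moves it; closed fingers may push it over and press it down
- clamp_right (a joint): right (case -y) clamp's angle: 0 = folded down flat on the lid (pointing away from the case's front), 1.57 = upright, 2.0 = its limit, leaning towards the robot. Starts at 1.35 to 1.85. Stiff friction hinge (0.03 N m): it stays where left; 1 to 2 N near its tip moves it; closed fingers may push it over and press it down
- clamp_left_pivot (a point): pivot of the left clamp (at -87, 110, 87 mm in the case's frame), 7 mm above the shut lid's top face; the clamp turns about a line along the case's y. Its x axis runs along the arm towards the tip. The arm is a steel bar 16 mm wide, 8 mm thick, reaching 57 mm from the pivot with its red tip
- clamp_left_tip (a point): centre of the left clamp's red plastic tip, 20 x 22 x 12 mm, 47 mm from the pivot
- clamp_right_pivot (a point): pivot of the right clamp (at -87, -110, 87 mm in the case's frame), otherwise as the left one
- clamp_right_tip (a point): centre of the right clamp's red plastic tip, 20 x 22 x 12 mm, 47 mm from the pivot
- torch: yellow plastic torch lying on the shelf, 110 mm long (its x, from -55 to 55 mm), handle 30 mm wide and 36 mm high with rounded edges, lamp head at +x 38 mm wide; flat-sided, it does not roll; 0.15 kg. Origin: middle of its underside, at the handle, a good place to grip across (its y). May be absent
- spreader: stainless battery-terminal spreader (like small pliers) lying flat, 120 mm long (its x), 14 mm high, handles at -x up to 45 mm wide together, jaws at +x; the middle block, 32 mm long and 22 mm wide with flat sides, is the place to grip across (its y). 0.15 kg. Origin: underside of the middle block. May be absent
- jar_a: closed amber glass jar with black screw lid, diameter 52 mm, 48 mm tall, 0.12 kg, standing. Origin: centre of its underside, z along its axis towards the lid. May lie in the case standing or on its side. May be absent
- jar_b: second jar, just like jar_a. May be absent
- charger: silver charger box 110 x 170 x 78 mm, loose, to be left alone; origin: centre of its underside
- spray_can: green spray can, diameter 56 mm, 160 mm tall, loose, to be left alone; origin: centre of its underside

How it is judged:
By the outcome, as a careful person would: the job done as asked, in the order asked, and still so for the second after the job is handed in, with the robot touching nothing.
Of torch, spreader, jar_a, jar_b only 2 to 4 are there at a start; the rules pass over those that are not, and their reading is None.
At some moment in a run one of torch, spreader, jar_a, jar_b may be knocked a few centimetres aside while the robot is not near it.
Once in a run the grip may slacken for a moment while it holds something.
It also fails if it takes over 210 s, if anything falls off the work surface, if the arm or the gripper's body presses on something with over 40 N, if the wrist force passes 120 N, or if a joint passes its speed limit or range.

### The arm

A 7-joint arm with a two-finger parallel gripper is mounted at the origin on the work surface. World frame = base frame: x ahead of the robot, y to its left, z up, the work surface at z = 0. Lengths are in mm, angles in rad, forces in N, time in s.
With the tool pointing down it reaches from about 425 to 825 mm from the base axis. Payload 3.6 kg.
Tool frame: the origin (TCP) lies at the very end of the fingers, on their centre line; the grasp point (between the pads) lies 19 mm behind it (bot.grip_point_offset is the distance from the TCP to the grasp point, in mm); z points along the fingers, y is the line along which they close (so a half turn about z gives the same grasp; the last joint's range is limited). The gripper opens to 93 mm and grips with 3 to 60 N. Pads are 15 mm wide; open, the fingers measure 128 mm over their backs; the gripper's body (75 mm by 188 mm) begins 65 mm behind the grasp point.
Start: joints at [1.137, 0.615, -0.013, 1.423, 0.008, 1.103, -0.04], TCP at [257.195, -596.919, 218.64] pointing down, gripper open.
Joint ranges: [-3.12, 3.12], [-0.3, 2.06], [-1.34, 1.32], [0.26, 2.42], [-1.36, 4.5], [0.01, 1.98], [-2.84, 2.84]. Speed limits (rad/s): [2.79, 2.79, 3.14, 3.14, 3.14, 3.14, 3.14].

### API

Orientations are given as [roll, pitch, yaw] about the fixed x, y, z axes, in that order (R = Rz(yaw) Ry(pitch) Rx(roll)).
In Python, from bench import bot, eyes gives the robot as it stands. Calls block until the motion is done:
- bot.movep(position, orientation): joint-space move of the TCP to a pose.
- bot.movel(position, orientation=None, rate=150, threshold=None): straight line of the TCP; orientation=None keeps the orientation; rate is the mean speed in mm/s. With threshold (N) it stops when the force on the tool has changed by that much, and returns True; else False.
- bot.move_j(angles): joint-space move.
- bot.gripper_open() and bot.clamp(grasp_force=None): open the fingers fully, or close them until they stop; grasp_force is the grip in N (None keeps the last).
- bot.hold(seconds).
- bot.inverse_kinematics(position, orientation): joint angles nearest the present ones, or None.
- bot.read_state(): the state.
- eyes.capture(name): name is "scene" or "side" or "wrist"; returns a dict with "frame" (384x512x3 uint8, red, green, blue), "fx", "fy", "cx", "cy" (pixels), "rvec" (rotation vector, rad) and "tvec" (3), from world to camera coordinates, as OpenCV has them. Camera axes: x right, y down, z forward; pixel columns grow to the right and rows downward; lengths in mm; the calibration is good to about 2 mm. A picture is of the moment at which its call begins. There is no depth.
A pose or a line that the arm cannot do raises bot.Unreachable and nothing moves.
- bot.sign_off(): hands the job in; it is judged then, once.
The state is a dict: "clock": time; "joints": joint angles; "dq": joint speeds; "joint_torque": joint torques, N m; "eef_pos": TCP position; "tool_rot": TCP orientation; "wrist_force": force on the tool from outside, world axes, zero at the start; "ft_torque": the same for the moment, N m; "opening": finger opening in mm; "grip_force": force on a finger pad.
Only numpy, scipy, OpenCV 4.12 (cv2) and the standard library are available. Lean on these libraries where they do the work, as an engineer would, in place of code of your own. Each camera call takes 0.05 s, during which the arm holds its last target. There are 200 camera calls.

## Working session

There is one attempt and no reset: what is moved stays moved. The work goes in short steps, each a Python script; the robot and the scene stay as the last script left them, time stands still between calls to the robot, and variables do not carry over. Pictures are saved under pics/ and viewed, at most 14 in all, crops included, and the job is handed in when it is done.

```bash
ls; mkdir -p pics; python3 - <<'E'
from bench import bot, eyes
import cv2, numpy as np
for n in ["scene","side"]:
    d=eyes.capture(n); cv2.imwrite(f"pics/{n}0.png",d["frame"][...,::-1])
    R=cv2.Rodrigues(np.array(d["rvec"]))[0]; print(n,d["fx"],d["cx"],d["cy"],(-R.T@np.array(d["tvec"]).ravel()).round(), R[2].round(2))
print(bot.read_state())
E
```

```text
pics
scene 351.86411520821764 256.5240022577741 193.60859585538222 [1439.  437.  812.] [-0.74 -0.32 -0.6 ]
side 397.85212123166633 255.23038619533204 192.4532287351239 [123. 662. 790.] [ 0.42 -0.59 -0.68]
{'clock': 0.1, 'joints': array([ 1.13749543,  0.61578547, -0.01262616,  1.42471812,  0.0080765 ,
        1.10340043, -0.04040222]), 'dq': array([ 3.90196005e-04, -1.07107384e-03, -9.81098041e-04, -2.18618301e-03,
        5.21990788e-05, -1.39499524e-03,  1.15707276e-03]), 'joint_torque': array([ 7.87405206e-04, -4.60042870e+01,  2.09817127e-01, -1.66245389e+01,
       -6.11825706e-02,  1.68751023e-02,  1.24933194e-04]), 'eef_pos': array([ 256.93075553, -596.29805415,  217.62781896]), 'tool_rot': array([-3.13933054e+00,  6.18438733e-07,  4.06861274e-01]), 'wrist_force': array([0.12054612, 0.45583652, 0.55364147]), 'ft_torque': array([ 0.0398574 , -0.01365948, -0.00557648]), 'grip_force': 0.0, 'opening': 92.79134025675157}
```

View pics/scene0.png

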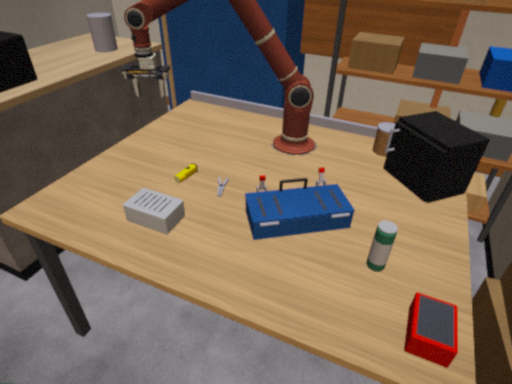

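View pics/side0.png

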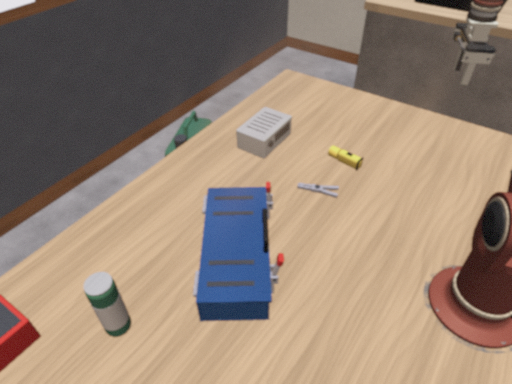

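The scene view shows the torch (187,173), spreader (222,186), charger (155,210), case (298,212), and can (381,245), with red tips at (262,180) and (321,171). The side view agrees: torch (346,157), spreader (318,188), tips (268,187) and (280,259). No jars are out on the shelf.

```bash
cat > h.py <<'E'
from bench import bot, eyes
import cv2, numpy as np
def cap(n,save=None):
    d=eyes.capture(n); d["R"]=cv2.Rodrigues(np.array(d["rvec"]))[0]; d["t"]=np.array(d["tvec"]).ravel()
    d["hsv"]=cv2.cvtColor(d["frame"],cv2.COLOR_RGB2HSV)
    if save: cv2.imwrite(f"pics/{save}.png",d["frame"][...,::-1])
    return d
def rays(d,uv):
    uv=np.atleast_2d(np.asarray(uv,float))
    v=np.c_[(uv[:,0]-d["cx"])/d["fx"],(uv[:,1]-d["cy"])/d["fy"],np.ones(len(uv))]
    return -d["R"].T@d["t"], v@d["R"]
def onz(d,uv,z):
    c,v=rays(d,uv); return c+v*((z-c[2])/v[:,2])[:,None]
def tri(a,ua,b,ub):
    A=[];B=[]
    for d,u in((a,ua),(b,ub)):
        c,v=rays(d,u); v=v[0]/np.linalg.norm(v[0]); P=np.eye(3)-np.outer(v,v); A.append(P);B.append(P@c)
    return np.linalg.lstsq(np.vstack(A),np.hstack(B),rcond=None)[0]
def proj(d,p):
    q=np.atleast_2d(p)@d["R"].T+d["t"]; return np.c_[q[:,0]/q[:,2]*d["fx"]+d["cx"],q[:,1]/q[:,2]*d["fy"]+d["cy"]]
def mask(d,lo,hi): return cv2.inRange(d["hsv"],lo,hi)
def blobs(m,amin=8):
    cs,_=cv2.findContours(m,cv2.RETR_EXTERNAL,cv2.CHAIN_APPROX_NONE)
    out=[]
    n,l,s,c=cv2.connectedComponentsWithStats(m)
    return [(c[i],s[i,4],np.argwhere(l==i)[:,::-1]) for i in range(1,n) if s[i,4]>=amin]
YEL=((22,150,90),(35,255,255)); RED=((0,190,120),(6,255,255)); BLU=((105,150,40),(125,255,255))
E
python3 - <<'E'
from h import *
S=cap("scene");D=cap("side")
for n,d in(("scene",S),("side",D)):
    for k,c in(("yel",YEL),("red",RED),("blu",BLU)):
        for b in blobs(mask(d,*c),10):
            z={"yel":18,"red":130,"blu":80}[k]
            print(n,k,b[0].round(1),b[1],onz(d,b[0],z)[0].round())
print("spreader",onz(S,(222,187),7),onz(D,(318,188),7),onz(D,(300,185),7),onz(D,(337,193),7))
m=max(blobs(mask(D,*BLU)),key=lambda b:b[1])[2]
p=onz(D,m,80)[:,:2].astype(np.float32); r=cv2.minAreaRect(p); print(r,cv2.boxPoints(r).round())
E
```

```text
scene yel [186.3 171.9] 192 [ 453. -306.   18.]
scene red [321.1 169.6] 19 [367. 222. 130.]
scene red [262.  177.5] 20 [507.  51. 130.]
scene red [431.4 340.4] 1286 [910. 616. 130.]
scene blu [218.2  54.6] 7949 [-892. -910.   80.]
scene blu [285.6  23.2] 1433 [-2186.  -869.    80.]
scene blu [497.6  69. ] 1143 [-1512.   955.    80.]
scene blu [297.3 210.7] 3730 [566. 205.  80.]
side yel [341.  156.5] 12 [ 471. -294.   18.]
side blu [239.2 269.6] 3152 [450. 265.  80.]
side blu [232.3 308.1] 16 [406. 348.  80.]
side blu [248.  308.1] 14 [380. 330.  80.]
side blu [262.1 309.7] 15 [355. 317.  80.]
side blu [226.3 310.8] 12 [412. 359.  80.]
spreader [[ 468.767364   -132.23481219    7.        ]] [[ 465.65400561 -135.65716961    7.        ]] [[ 515.34606482 -117.6178979     7.        ]] [[ 410.69999365 -147.3980019     7.        ]]
((488.5729675292969, 233.57913208007812), (147.14199829101562, 299.6455078125), 37.131752014160156) [[339. 309.]
 [520.  70.]
 [638. 159.]
 [457. 397.]]
```

```bash
python3 - <<'E'
from h import *
psi=np.radians(37.5)
for z in (480,430,380):
    try:
        bot.movep([440,130,z],[np.pi,0,psi-np.pi/2]); break
    except bot.Unreachable: print("un",z)
W=cap("wrist","w1"); print((-W["R"].T@W["t"]).round(),W["R"][2].round(2),W["fx"],bot.read_state()["joints"].round(2),bot.read_state()["clock"])
E
```

```text
[487.  68. 646.] [-0.17  0.22 -0.96] 309.5858440540218 [-1.16  0.26  1.14  1.43 -0.24  1.6  -2.53] 3.05
```

View pics/w1.png

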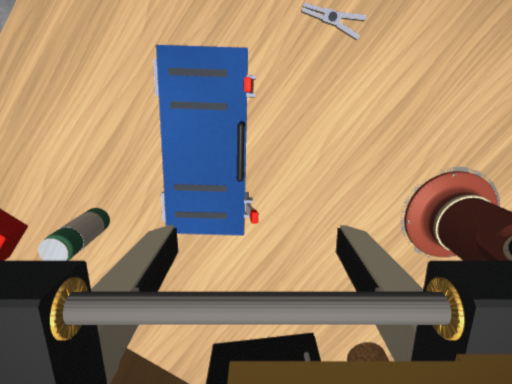

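The wrist view shows the case lid with corners near (157,45), (247,47), (245,235) and (165,234). The handle bar is at (241,152), the tips at (249,84) and (254,216), and the spreader at (333,18).

```bash
python3 - <<'E'
from h import *
W=cap("wrist")
m=mask(W,*BLU); m=cv2.morphologyEx(m,cv2.MORPH_CLOSE,np.ones((15,15)))
b=max(blobs(m),key=lambda b:b[1])[2]
r=cv2.minAreaRect(onz(W,b,80)[:,:2].astype(np.float32)); print(r); print(proj(W,np.c_[cv2.boxPoints(r),[80]*4]).round())
print("corners",onz(W,[(157,45),(247,47),(245,235),(165,234)],80).round(1))
# handle dark pixels
k=mask(W,(0,0,0),(180,255,45)); k[:, :225]=0;k[:,255:]=0;k[:110]=0;k[190:]=0
for c in blobs(k,30): print("handle",c[1],onz(W,c[0],118)[0].round(1),cv2.minAreaRect(onz(W,c[2],118)[:,:2].astype(np.float32)))
for c in blobs(mask(W,*RED),8): print("red",c[0],c[1],onz(W,c[0],134)[0].round(1))
E
```

```text
((513.8110961914062, 191.490478515625), (151.35400390625, 338.7454833984375), 35.75261306762695)
[[243. 234.]
 [247.  48.]
 [156.  45.]
 [167. 232.]]
corners [[673.4  97.4  80. ]
 [552.    8.4  80. ]
 [349.5 284.3  80. ]
 [476.7 378.9  80. ]]
handle 50 [449.9 156.6 118. ] ((449.1304016113281, 156.41799926757812), (3.405954599380493, 76.50405883789062), 35.27333450317383)
handle 42 [456.2 159.7 118. ] ((455.7937927246094, 160.2603759765625), (2.5749204723979346e-05, 71.1229248046875), 36.47782516479492)
red [247.90123457  84.49382716] 81 [512.4  56.2 134. ]
red [253.93589744 216.5       ] 78 [371.4 225.7 134. ]
red [  1.68627451 239.92156863] 51 [705.2 537.8 134. ]
```

```bash
python3 - <<'E'
from h import *
psi=np.radians(36)
u=np.array([np.cos(psi),np.sin(psi)]);v=np.array([-u[1],u[0]])
h=np.array([515.8,193])-72*u
for s in(1,-1): print(s,[ (lambda q: None if q is None else q.round(2))(bot.inverse_kinematics([*(h+a*u),z],[np.pi,0,psi+s*np.pi/2])) for a,z in((0,250),(0,99),(220,190))])
p=h+30*v
bot.movep([*p,300],[np.pi,0,psi+np.pi/2]); print(bot.read_state()["joints"].round(2))
W=cap("wrist","w2")
E
```

```text
1 [array([-0.65,  0.34,  0.4 ,  1.86, -0.15,  0.98,  0.44]), array([-0.53,  0.54,  0.24,  2.04, -0.22,  0.58,  0.49]), array([-0.54,  0.72,  0.19,  1.32, -0.14,  1.12,  0.29])]
-1 [array([-1.03,  0.46,  0.99,  1.86, -0.44,  1.05, -2.38]), array([-0.84,  0.64,  0.73,  2.05, -0.66,  0.7 , -2.2 ]), array([-0.87,  0.87,  0.92,  1.33, -0.69,  1.27, -2.44])]
[-0.76  0.27  0.44  1.79 -0.13  1.1   0.35]
```

View pics/w2.png

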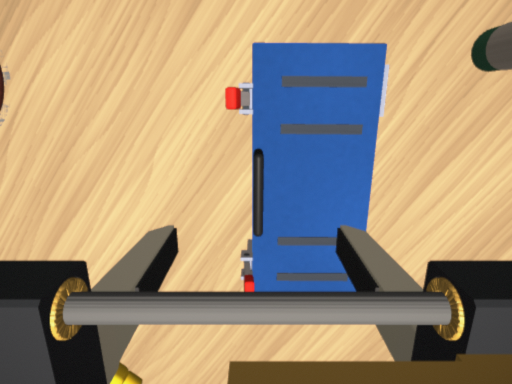

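The handle bar runs from (259,150) to (259,235). The lid's +y end has corners (254,43) and (386,43), and the left tip is at (233,98).

```bash
python3 - <<'E'
from h import *
W=cap("wrist")
b=max(blobs(cv2.morphologyEx(mask(W,*BLU),cv2.MORPH_CLOSE,np.ones((15,15)))),key=lambda b:b[1])[2]
fr=[];tp=[]
for row in range(60,145):   # front edge of lid
    xs=b[b[:,1]==row][:,0]; fr.append((xs.min()-.5,row))
for col in range(265,375):
    ys=b[b[:,0]==col][:,1]; tp.append((col,ys.min()-.5))
F=onz(W,[x for x in fr if x[0]>250],80)[:,:2].astype(np.float32);T=onz(W,tp,80)[:,:2].astype(np.float32)
lf=cv2.fitLine(F,cv2.DIST_HUBER,0,.01,.01).ravel(); lt=cv2.fitLine(T,cv2.DIST_HUBER,0,.01,.01).ravel()
print(np.degrees(np.arctan2(lf[1],lf[0])),np.degrees(np.arctan2(lt[1],lt[0])))
A=np.c_[lf[:2],-lt[:2]]; s=np.linalg.solve(A,lt[2:]-lf[2:]); C=lf[2:]+s[0]*lf[:2]; print("corner",C)
psi=np.arctan2(lt[1],lt[0]); psi=psi if np.cos(psi)>0 else psi+np.pi
u=np.array([np.cos(psi),np.sin(psi)]);v=np.array([-u[1],u[0]])
O=C+80*u-172*v; print("case origin",O,np.degrees(psi)," handle pred",O-72*u)
e=onz(W,[(259,150),(259,235)],118); print("handle seen",e.round(1),e.mean(0).round(1))
E
```

```text
-54.22467 35.98497
corner [352.75928 286.12872]
case origin [518.55554 193.95715] 35.98497  handle pred [460.29523 151.65189]
handle seen [[426.9 196.7 118. ]
 [488.2 112.6 118. ]] [457.5 154.7 118. ]
```

```bash
cat >> h.py <<'E'
psi=np.radians(35.8); O=np.array([517.5,194.2])
u=np.array([np.cos(psi),np.sin(psi)]);v=np.array([-u[1],u[0]])
def C(x,y,z): return np.r_[O+x*u+y*v,z]      # case frame -> world
def handle(th): return C(75-147*np.cos(th)+48*np.sin(th),0,70+147*np.sin(th)+48*np.cos(th))
YAW=psi+np.pi/2
DOWN=[np.pi,0,YAW]
def st(msg=""):
    s=bot.read_state(); print(msg,"t%.1f"%s["clock"],"p",s["eef_pos"].round(1),"F",s["wrist_force"].round(1),"op %.1f g %.1f"%(s["opening"],s["grip_force"])); return s
E
python3 - <<'E'
from h import *
h=handle(0); bot.movep([*h[:2],180],DOWN); st()
print(bot.movel([*h[:2],99],DOWN,rate=80,threshold=8)); st()
bot.clamp(15); st("clamped")
o=np.array([0,0,19.])
for a in range(10,101,10):
    bot.movel(handle(np.radians(a))-o,DOWN,rate=90); 
    if a%20==0 : st(a)
cap("side","s2"); cap("scene","c2")
E
```

```text
t6.2 p [459.8 152.4 180.6] F [-0.2 -0.1  0.5] op 92.9 g 0.0
False
 t7.4 p [459.5 152.2  99.4] F [-0.2 -0.8 -0.2] op 92.9 g 0.0
clamped t8.6 p [458.7 151.9  99. ] F [-0.8 -0.8  0.5] op 11.5 g 15.0
20 t9.5 p [478.  165.7 146.2] F [-4.  -2.8  2.6] op 11.3 g 15.0
40 t10.4 p [510.2 188.6 183.6] F [-8.1 -5.1 11.3] op 11.5 g 15.0
60 t11.3 p [552.6 219.2 202.4] F [-1.3 -2.6  4.2] op 11.3 g 15.0
80 t12.2 p [595.9 250.3 203.8] F [ 1.2 -1.2  0.6] op 11.5 g 15.0
100 t13.1 p [637.5 280.4 187.2] F [ 2.2 -2.1 -1.1] op 11.2 g 15.0
```

```bash
python3 - <<'E'
from h import *
p=bot.read_state()["eef_pos"]; U=np.r_[u,0]
bot.gripper_open(); st("open")
print(bot.movel(p+39*U,DOWN,rate=60,threshold=12)); st("push")
bot.movel(p+33*U,DOWN,rate=60); st()
bot.movel(p+33*U+[0,0,110],DOWN,rate=100); st("up")
c=C(-60,-20,0); bot.movep([*c[:2],380],DOWN)
W=cap("wrist","w3"); cap("side","s3")
a=cv2.hconcat([cv2.imread("pics/w3.png"),cv2.imread("pics/s3.png")]); cv2.imwrite("pics/m3.png",cv2.resize(a,(800,300)))
E
```

```text
open t14.6 p [637.3 280.5 187.3] F [-0.  -0.  -0.5] op 93.0 g 0.1
False
push t15.3 p [668.9 302.8 187.3] F [ 0.4 -0.3  0.4] op 92.8 g 0.0
 t15.6 p [664.  299.2 187.8] F [-0.4  0.2 -0.3] op 92.9 g 0.0
up t16.9 p [663.8 299.5 296.3] F [-0.  -0.3 -0.1] op 93.2 g 0.0
```

View pics/m3.png

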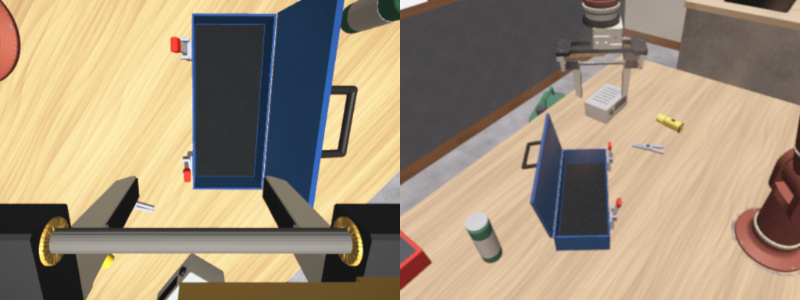

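The lid rests on its stop and the case is empty. The torch and the spreader are the only pieces to pack, so I look at them from above.

```bash
python3 - <<'E'
from h import *
for y in(-90,-60,0):
  try: bot.movep([470,y,330],[np.pi,0,-np.pi/2]); break
  except bot.Unreachable: print("un",y)
W=cap("wrist","w4"); print(y,proj(W,[[455,-305,18],[467,-134,7]]).round())
E
```

```text
-90 [[267.  -5.]
 [258. 124.]]
```

View pics/w4.png

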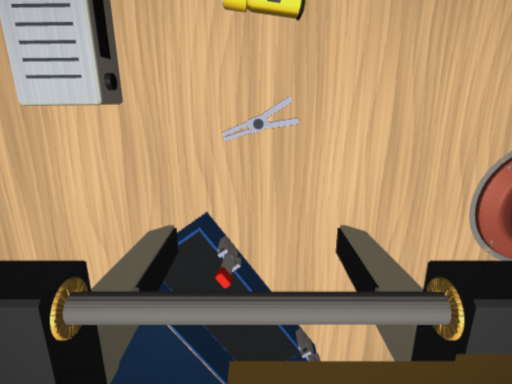

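The spreader's pivot is at (258,124), with its jaws at about (224,135) and its handle ends at (291,98) and (298,121). The torch is at (265,5), cut off at the top of the frame.

```bash
cat >> h.py <<'E'
def spreader_axis(W,near):
    """grey blob nearest the expected pixel -> centre, angle on z=9"""
    m=cv2.inRange(W["hsv"],(0,0,0),(180,70,255)); m=cv2.morphologyEx(m,cv2.MORPH_CLOSE,np.ones((3,3)))
    b=min((b for b in blobs(m,150) if b[1]<6000),key=lambda b:np.linalg.norm(b[0]-near))
    p=onz(W,b[2],9)[:,:2]; q=p-p.mean(0); w,V=np.linalg.eigh(q.T@q); a=V[:,1]; s=q@a
    return p.mean(0),np.degrees(np.arctan2(a[1],a[0])),s.min(),s.max(),np.ptp(q@V[:,0]),b
E
python3 - <<'E'
from h import *
W=cap("wrist"); r=spreader_axis(W,(258,124)); print(r[:5],r[5][:2])
print("pivot/handle mid/jaw",onz(W,[(258,124),(294.5,109.5),(224,135)],9).round(1))
c=onz(W,(258,124),9)[0]
for y in (psi,psi+np.pi): print(bot.inverse_kinematics([*C(0,-80,10)],[np.pi,0,y]),bot.inverse_kinematics([*C(0,60,10)],[np.pi,0,y]))
for a in (r[1],r[1]+180): print(a,bot.inverse_kinematics([*c[:2],4],[np.pi,0,np.radians(a)]))
E
```

```text
(array([ 463.82893779, -135.83941892]), np.float64(-159.50504237587506), np.float64(-62.11928038047447), np.float64(56.23109809391839), np.float64(42.45269005559055)) (array([260.19178082, 122.27886497]), np.int32(1022))
pivot/handle mid/jaw [[ 467.  -133.4    9. ]
 [ 411.6 -155.     9. ]
 [ 519.8 -116.6    9. ]]
[-0.85441023  1.10570876  1.12947189  1.83936941 -1.181934    1.06203701
 -0.16947099] [-1.12069875  1.07643752  1.1294028   1.95062732 -1.20898922  1.01788682
 -0.33283798]
[ 0.08761632  0.8520132  -0.58041252  1.80892033  0.69854112  0.69677072
  1.30344162] [-0.16686425  0.80543206 -0.53988175  1.92099338  0.70175224  0.61163993
  1.02987573]
-159.50504237587506 [ 0.55265597  0.75991506 -0.48596969  2.07491597  0.75708617  0.48754962
  1.41985734]
20.494957624124936 [-0.4034044   1.05304912  1.12916509  2.10337729 -1.27685736  0.96275682
  0.27530593]
```

```bash
python3 - <<'E'
from h import *
a=[np.pi,0,np.radians(-159.8)]; P=[466.5,-134]
bot.movep([*P,120],a); print(bot.movel([*P,4],a,rate=90,threshold=8)); st()
bot.clamp(40); st("grip")
bot.movel([*P,150],a,rate=120); st("lift")
B=[np.pi,0,psi-np.pi]
bot.movep(C(0,-80,230),B); s=st("over")
cap("side","s5"); cap("scene","c5")
W=cap("wrist","w5")
E
```

```text
False
 t22.6 p [ 466.9 -134.1    4.4] F [ 0.3  0.5 -0.1] op 93.1 g 0.0
grip t23.7 p [ 466.5 -134.1    4. ] F [ 0.5  0.  -0.3] op 21.6 g 40.0
lift t25.1 p [ 465.9 -134.   149.3] F [ 0.2  0.9 -1.7] op 21.4 g 40.0
over t26.2 p [564.2 126.7 228.9] F [ 0.9 -0.8 -1.5] op 22.0 g 40.0
```

View pics/w5.png

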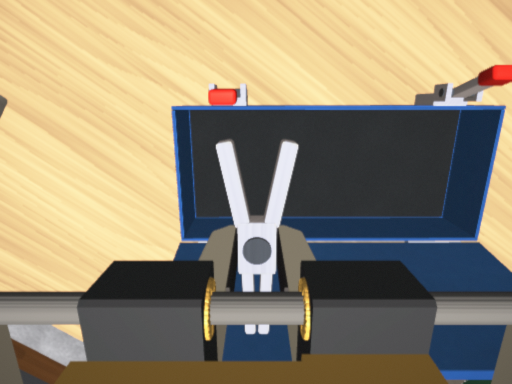

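The spreader is held at its block, at (257,250), with the handles pointing squarely toward the case front. It fits, so I lower it and then look at the torch.

```bash
python3 - <<'E'
from h import *
B=[np.pi,0,psi-np.pi]
st(); bot.movel(C(0,-80,60),B,rate=100); print(bot.movel(C(0,-80,9),B,rate=40,threshold=6)); st("down")
bot.gripper_open(); st("open")
bot.movel(C(0,-80,230),B,rate=150)
bot.movep([455,-190,330],[np.pi,0,-np.pi/2])
W=cap("wrist","w6"); 
for b in blobs(mask(W,*YEL),200):
    p=onz(W,b[2],34)[:,:2].astype(np.float32); r=cv2.minAreaRect(p); print(b[:2],r,cv2.boxPoints(r).round(1).tolist())
E
```

```text
t26.3 p [564.4 126.7 229.3] F [-0.  -0.1 -1.5] op 21.8 g 40.0
False
down t29.6 p [564.5 129.4   9.3] F [-0.2  0.3 -1.4] op 21.5 g 40.0
open t30.8 p [564.3 129.3   9. ] F [-0.5  0.4 -0.2] op 93.1 g 0.0
(array([249.5634715,  76.4507772]), np.int32(1544)) ((461.3172302246094, -300.21173095703125), (33.137611389160156, 102.73436737060547), 83.27600860595703) [[408.3999938964844, -310.70001220703125], [510.3999938964844, -322.70001220703125], [514.2999877929688, -289.79998779296875], [412.20001220703125, -277.70001220703125]]
```

View pics/w6.png

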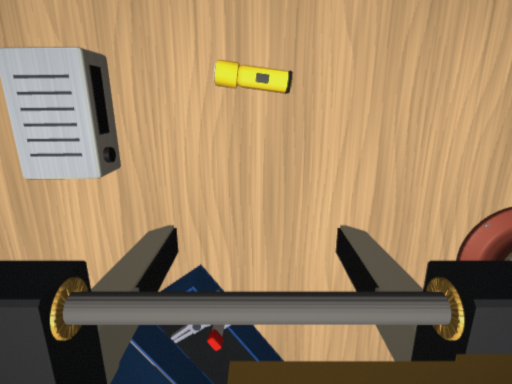

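The spreader lies inside the case, at (195,330). The torch spans (214,74) to (292,82), with its lamp head at the left (+x).

```bash
python3 - <<'E'
from h import *
W=cap("wrist"); P=onz(W,(254,78),25)[0]; print(P)
for b in blobs(mask(W,*YEL),200):
    print(onz(W,b[0],25))
a=[np.pi,0,np.radians(173.3)]
for z in(150,5): print(bot.inverse_kinematics([*P[:2],z],a))
bot.movep([*P[:2],150],a); print(bot.movel([*P[:2],5],a,rate=90,threshold=8)); st()
bot.clamp(40); st("grip")
bot.movel([*P[:2],160],a,rate=120); st("lift")
B=[np.pi,0,psi-np.pi]
bot.movep(C(0,60,240),B); st("over")
W=cap("wrist","w7"); cap("side","s7")
E
```

```text
[ 457.93548746 -299.14448656   25.        ]
[[ 464.28875532 -301.10500583   25.        ]]
[ 1.19366039  0.80301102 -1.15014239  1.79041098  0.81912771  1.11737317
  1.21069582]
[ 1.17391818  1.08422793 -1.15346604  1.8943849   1.18372149  1.06057785
  0.94054394]
False
 t40.4 p [ 458.3 -299.3    5.5] F [ 0.6 -0.4  0.3] op 93.0 g 0.0
grip t41.4 p [ 457.9 -299.3    5. ] F [-0.4 -0.4 -0.2] op 29.7 g 39.9
lift t42.9 p [ 457.4 -299.1  159.2] F [ 0.3 -1.1 -1.6] op 29.6 g 40.0
over t44.8 p [483.2 241.4 239.5] F [-0.1 -0.1 -2.2] op 29.8 g 40.0
```

View pics/w7.png

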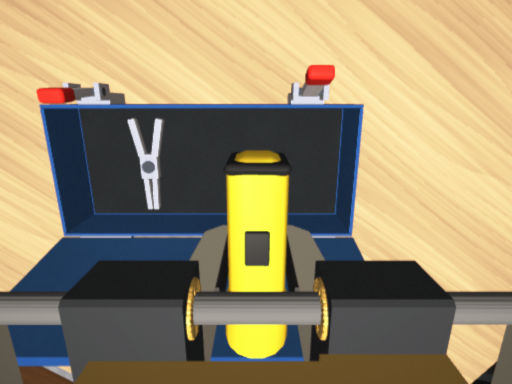

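The torch is held square at its switch, at (257,250), and the spreader lies well clear in the case at (147,165). I lower the torch in.

```bash
python3 - <<'E'
from h import *
B=[np.pi,0,psi-np.pi]
bot.movel(C(0,60,70),B,rate=100); print(bot.movel(C(0,60,11),B,rate=40,threshold=6)); st("down")
bot.gripper_open(); st("open")
bot.movel(C(0,60,240),B,rate=150)
bot.movep(C(-80,0,380),DOWN)
cap("wrist","w8"); cap("side","s8"); cap("scene","c8")
a=cv2.hconcat([cv2.imread("pics/w8.png"),cv2.imread("pics/s8.png")]); cv2.imwrite("pics/m8.png",cv2.resize(a,(800,300)))
E
```

```text
False
down t48.4 p [482.6 243.   11.3] F [-0.5 -0.9 -1.2] op 29.7 g 40.0
open t49.5 p [482.4 242.9  11. ] F [ 0.5  0.  -0.4] op 93.2 g 0.0
```

View pics/m8.png

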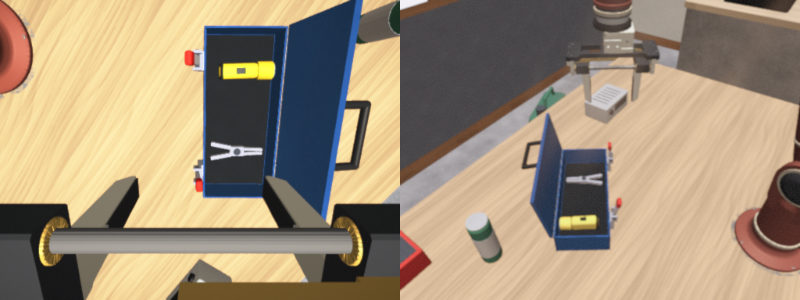

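Both items are in the case, clear of the walls. I push the lid off its stop from behind the bar and let it sink.

```bash
python3 - <<'E'
from h import *
bot.movep(C(0,0,330),DOWN); bot.movep(C(205,0,320),DOWN)
bot.clamp(10)
bot.movel(C(205,0,188),DOWN,rate=120); st()
print(bot.movel(C(80,0,188),DOWN,rate=60,threshold=25)); st("pushed")
bot.movel(C(110,0,188),DOWN,rate=100); bot.movel(C(110,0,300),DOWN,rate=150)
bot.movep(C(-80,-40,380),DOWN); bot.hold(3)
st(); W=cap("wrist","w9"); cap("side","s9")
a=cv2.hconcat([cv2.imread("pics/w9.png"),cv2.imread("pics/s9.png")]); cv2.imwrite("pics/m9.png",cv2.resize(a,(800,300)))
E
```

```text
t56.3 p [684.1 314.6 189.2] F [ 0.7  0.4 -0.5] op 0.6 g 0.0
False
pushed t58.6 p [582.5 241.2 188. ] F [-0.8  0.2 -0. ] op 0.8 g 0.0
 t63.8 p [476.  114.9 380. ] F [-0.5 -0.5 -0.1] op 0.3 g 0.0
```

View pics/m9.png

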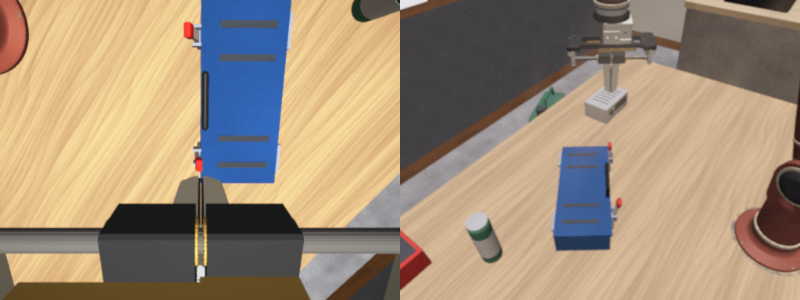

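```bash
python3 - <<'E'
from h import *
B=[np.pi,0,psi-np.pi]
bot.movep(C(-45,72,200),DOWN); print(bot.movel(C(-45,72,74),DOWN,rate=40,threshold=8)); st("lid press")
bot.movel(C(-45,72,220),DOWN,rate=150)
for y in(110,-110):
    bot.movep(C(-155,y,220),B); bot.movel(C(-155,y,118),B,rate=120); st("front")
    print(bot.movel(C(-50,y,118),B,rate=60,threshold=20)); st("over")
    bot.movel(C(-50,y,150),B,rate=120); bot.movel(C(-44,y,150),B)
    print(bot.movel(C(-44,y,86),B,rate=40,threshold=14)); st("pressed")
    bot.movel(C(-44,y,220),B,rate=150)
bot.movep(C(-110,-30,360),DOWN)
W=cap("wrist","w10"); cap("side","s10"); cap("scene","c10")
a=cv2.hconcat([cv2.imread("pics/w10.png"),cv2.imread("pics/s10.png")]); cv2.imwrite("pics/m10.png",cv2.resize(a,(800,300)))
E
```

```text
True
lid press t67.4 p [439.  226.3  80.3] F [-0.6 -1.1  4.5] op 0.7 g 2.7
front t70.8 p [327.7 193.1 118.3] F [-0.6 -0.4 -0.7] op 0.3 g 0.0
False
over t72.7 p [412.6 254.1 118.1] F [-0.3 -0.1 -0.4] op 0.4 g 0.0
True
pressed t74.7 p [417.4 257.7  93.1] F [-1.  -1.9  8.8] op 0.5 g 4.4
front t77.7 p [456.6  14.8 118.5] F [ 0.3 -1.  -0.1] op 0.3 g 0.0
False
over t79.5 p [541.2  75.6 118. ] F [1.  0.1 0.1] op 0.5 g 0.0
True
pressed t81.5 p [546.1  79.2  93.2] F [-1.6 -0.7  7.4] op 0.7 g 3.7
```

View pics/m10.png

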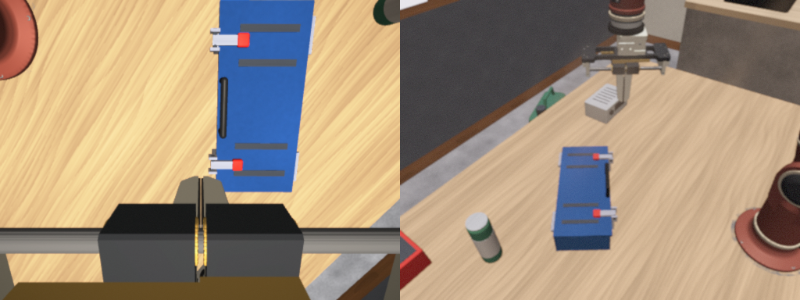

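Both clamps lie flat: they stopped at z = 93.1 and 93.2 mm, where a flat tip should be. The lid stopped at z = 80 mm. I take one last look at the whole shelf.

View pics/c10.png

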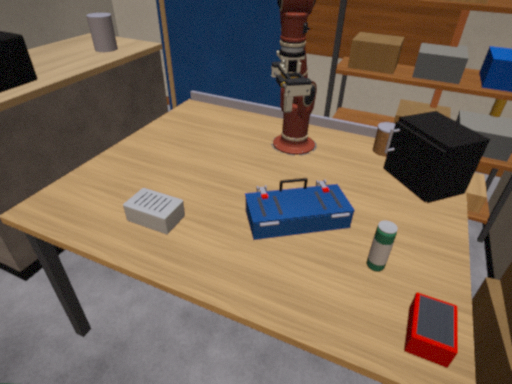

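The case is shut with both clamps down at (264,192) and (323,187). The charger (155,210) and can (381,245) have not moved, and no kit pieces are left on the shelf.

```bash
python3 -c "
from bench import bot
print(bot.sign_off())"
```

```text
the job is handed in; nothing more can be done
None
```

The job is handed in: the torch and spreader (no jars were out) are in the case, the lid was closed and then both clamps folded flat, and the charger and spray can were left where they stood.

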